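# Prop and hang the side tray on a pump module

## Robot

A 7-joint arm with a two-finger parallel gripper is mounted at the origin on the work surface. World frame = base frame: x ahead of the robot, y to its left, z up, the work surface at z = 0. Lengths are in m, angles in rad, forces in N, time in s.
With the tool pointing down it reaches from about 0.4 to 0.85 m from the base axis. Payload 10.4 kg.
Tool frame: the origin (TCP) lies at the very end of the fingers, on their centre line; the grasp point (between the pads) lies 19 mm behind it; z points along the fingers, y is the line along which they close (so a half turn about z gives the same grasp; the last joint's range is limited). The gripper opens to 87 mm and grips with 3 to 60 N. Pads are 19 mm wide; open, the fingers measure 117 mm over their backs; the gripper's body (75 mm by 190 mm) begins 51 mm behind the grasp point.
Start: joints at [-1.317, 0.332, -0.065, 1.46, 0.022, 1.35, -0.088], TCP at [0.171, 0.601, 0.223] pointing down, gripper open.
Joint ranges: [-2.6, 2.6], [-0.5, 2.12], [-1.47, 1.34], [0.16, 2.42], [-1.27, 4.41], [0.06, 2.06], [-2.6, 2.6]. Speed limits (rad/s): [2.22, 2.22, 2.79, 2.79, 3.14, 3.14, 3.14].

## Interface

Orientations are given as a unit quaternion [x, y, z, w].
In Python, from bench import * gives the robot as it stands.
- The arm moves only by the tool step_arm, never from a script. Its arguments are lists of equal length, an entry for each row: "delta_pos": the shift along the world's x, y, z in units of 25 mm (1.0 is 25 mm), a list of three; "turn": the turn about the world's z in units of 0.12 rad (1.0 is 0.12 rad). In form: {"delta_pos": [[tx, ty, tz], ...], "turn": [turn, ...]}. A call has 1 to 12 rows; each row shifts and turns the commanded pose from where the row before left it; what a row does not reach is not made up. A row lasts 1/10 s, in which the tool goes at most 50 mm and 8.59 degrees, less where a joint would pass 70% of its speed; a pose out of reach is approached as far as the arm can. A call with a number of a shift or a turn outside -1 to 1 is refused whole. A call with a gripper value outside its range is refused whole. "grip" is the closure, from 0 (fully open) to 1 (shut), set as the call begins (left out, the last holds). The fingers move at their own pace and stop on an object; "newtons" is the grip in N (left out, the last holds). Time passes only in rows, so rows that do not move let the fingers close. It gives the time, the measured TCP pose, the force, the opening and the grip force at its end, in the units of the state.
- read_state(): the state, without advancing time (a new reading comes with each control period).
- camera(name): name is "side" or "top"; returns a dict with "image" (480x640x3 uint8, red, green, blue), "z_map" (480x640 float32, m along the optical axis (not along the pixel's ray), 0 where there is no reading), "mtx" (3x3 intrinsics, pixels), "dist" ([k1, k2, p1, p2, k3] as OpenCV has them; the pictures are not rectified), "view" (4x4, takes a point from world to camera coordinates). Camera axes: x right, y up, looking along -z (the intrinsics and any distortion apply to the point x, -y, -z); pixel columns grow to the right and rows downward; lengths in m; the calibration is good to about 2 mm. A picture is of the moment at which its call begins.
- close_job(): hands the job in; it is judged then, once.
The state is a dict: "time": time; "joint_positions": joint angles; "joint_vel": joint speeds; "joint_torque": joint torques, N m; "ee_pos": TCP position; "eef_rot": TCP orientation; "ft_force": force on the tool from outside, world axes, zero at the start; "torque": the same for the moment, N m; "width": finger opening in m; "grip_force": force on a finger pad.
Only numpy, scipy, OpenCV 4.12 (cv2) and the standard library are available. Lean on these libraries where they do the work, as an engineer would, in place of code of your own. Each camera call takes 0.05 s, during which the arm holds its last target. There are 200 camera calls.

## Task

Hang the white side tray on the pump module. Stand the blue ratchet prop upright inside the yellow taped square with the length of its grey head parallel to the module's side wall, raise its column to the fourth notch (counted from fully down) and let go so that the column rests on the pawl; then push the tray's tongue fully home under the rail's lip with the tray's front held up, and swing the front down gently so that the head comes between the two ribs underneath and the tray hangs level. Leave the bottles and the vial box alone.

Things in the scene. Friction and masses are not known exactly. Their poses are not given: they have to be found in the camera images.
- module: White pump module, 420 x 360 x 200 mm, fixed. Origin: on the bench in the plane of its side wall, below the middle of the steel rail on that wall; +y into the module, +x along the wall. Rail: ledge 28 mm deep, top 170 mm up, rolled edge out to 36 mm; above it a lip 16 mm deep, underside 13 mm over the ledge, flared edge out to 24 mm; cheeks 148 mm apart at its ends.
- slot (a point): On the top of the ledge, in the plane of the module's wall, in the middle of the rail's length; where the middle of the tongue's lower end edge belongs. Axes as module.
- spot (a point): Centre of the yellow taped square on the bench (138 mm to the middle of the tape, 128 mm inside), 155 mm out from the module's wall. Axes as module.
- prop: Blue ratchet prop, loose, 0.9 kg. Origin: centre of the underside of its base plate (110 x 110 x 8 mm). Square tube 34 x 34 mm, top at 90 mm; inside it the toothed steel column with the grey head. At +x a red sprung pawl tail sticks out to 62 mm at 50 mm height; pressed down it lets the column fall. Carry it by the tube, across y, below the head: lifted by the head, the column just runs up.
- column (a joint): Column height, m: 0 fully down, notch k at 0.012 k, end stop 0.066. The pawl clicks in every 12 mm and holds the column from sinking. Raising it takes up to about 5 N, less than the prop's weight. Starts resting at notch 0 or 1. Bands on the column mark the notches: at notch k the k-th stands just clear of the tube; the fourth is orange.
- saddle (a point): Centre of the top of the prop's grey head: 60 mm along the prop's x, 34 mm along its y, 14 mm thick; top 122 mm above the bench with the column fully down, 170 mm at the fourth notch. With the column fully down 18 mm of the column (18 x 22 mm) shows between the tube's top and the head.
- tray: White tray, loose, 0.25 to 0.42 kg, lies flat on its ribs. Origin: under its centre, level with the ribs' undersides. Floor 140 mm along x, y = -95 to 71, underside z = 8, 6 mm thick, 20 mm fences; tongue 124 mm wide, 6 mm thick, on to y = 95. Blue carrying partition 132 mm along x, 12 mm thick, at y = -10, top z = 59. Ribs 8 mm high at y = -90, -30 (54 mm clear between them, for the head) and 46.
- tongue (a point): Middle of the lower end edge of the tongue: tray point (0, 95, 8) mm. Axes as tray.
- partition (a point): Middle of the top of the blue carrying partition: tray point (0, -10, 59) mm.
- amber_bottle: Amber solvent bottle, diameter 84 mm, 200 mm high, loose, a bystander. Origin: centre of its underside.
- wash_jar: White jar with a blue cap, diameter 68 mm, 100 mm high, loose, a bystander. Origin: centre of its underside.
- vial_box: Open cardboard box with dividers, 90 x 120 x 45 mm, loose, a bystander. Origin: centre of its underside.
There are look-alikes about, which are no part of the job. Of the things that look like the prop, the smallest one is meant. Leave any turquoise look-alike of the tray alone.

How it is judged:
On the way, in this order (a step that is already met when the one before it is completed fails the run):
1. the prop stands upright in the taped square, head parallel to the wall, its column resting at the fourth notch, let go (horizontal distance between prop and spot below 0.014 m and angle between prop's own z axis and vertical below 0.03 rad and angle between the x axis of prop and the x axis of module, either way round below 0.15 rad and value of joint column between 0.045 and 0.051 m and contact force between the fingers and prop below 0.2 N), for 0.2 s.
2. the tongue is under the lip while the tray's front is still held up (y of tongue in the frame of slot above -0.014 m and z of tongue in the frame of slot between -0.005 and 0.01 m and angle between tray's own z axis and vertical above 0.045 rad), for 0.1 s.
At the end, for the whole second after the job is handed in: Prop upright in the square (14 mm, 0.15 rad), column at rest on notch 4 (45 to 51 mm); tongue on the ledge under the lip, within 7 mm of the wall, 13 mm of the middle, 4 mm in height; tray level within 0.035 rad on the prop's head; prop and tray at rest (horizontal distance between prop and spot below 0.014 m and angle between prop's own z axis and vertical below 0.03 rad and angle between the x axis of prop and the x axis of module, either way round below 0.15 rad and value of joint column between 0.045 and 0.051 m and y of tongue in the frame of slot above -0.007 m and x of tongue in the frame of slot between -0.013 and 0.013 m and z of tongue in the frame of slot between -0.004 and 0.004 m and angle between tray's own z axis and vertical below 0.035 rad and contact force between tray and prop above 0.3 N and linear speed of each of tray, prop below 0.01 m/s); the robot touches nothing.
It fails at once if the tray's front is let fall instead of being lowered (turning faster than 1.5 rad/s with the tongue in the slot) (distance between tongue and slot below 0.02 m and angular speed of tray above 1.5 rad/s).
It fails at once if the amber bottle is pushed by more than 20 mm (distance of amber_bottle from where it was at the start of the episode above 0.02 m).
It fails at once if the jar is pushed by more than 20 mm (distance of wash_jar from where it was at the start of the episode above 0.02 m).
It fails at once if the vial box is pushed by more than 20 mm (distance of vial_box from where it was at the start of the episode above 0.02 m).
It also fails if it takes over 72 s, if anything falls off the work surface, if the arm or the gripper's body presses on something with over 40 N, if the wrist force passes 120 N, or if a joint passes its speed limit or range.

## Working session

There is one attempt and no reset: what is moved stays moved. The work goes in short steps, Python scripts to look and compute and a tool call to move; the robot and the scene stay as the last step left them, time stands still between calls to the robot, and variables do not carry over. Pictures are saved under pics/ and viewed, at most 10 in all, crops included, and the job is handed in when it is done.

Besides the shell and the picture viewer there is one more tool, called after "Emit:" by a JSON object that holds its "fn" and its "kwargs". step_arm: Moves the arm, as the interface text tells. Shifts and turns lie within -1 to 1; 1 stands for 25 mm of shift or 0.12 rad of turn. Its arguments: {"type":"object","properties":{"delta_pos":{"type":"array"},"turn":{"type":"array"},"grip":{"type":"number"},"newtons":{"type":"number"}},"required":["delta_pos","turn"]}

```bash
mkdir -p pics; cat > h.py <<'E'
from bench import *
import numpy as np, cv2
def pts(c):
    """world point per pixel from z_map"""
    h,w=c["z_map"].shape
    u,v=np.meshgrid(np.arange(w),np.arange(h))
    n=cv2.undistortPoints(np.stack([u,v],-1).reshape(-1,1,2).astype(np.float64),np.array(c["mtx"]),np.array(c["dist"])).reshape(h,w,2)
    z=c["z_map"]
    P=np.stack([n[...,0]*z,-n[...,1]*z,-z,np.ones_like(z)],-1)
    W=P@np.linalg.inv(np.array(c["view"])).T
    W=W[...,:3]; W[z==0]=np.nan
    return W
def ray(c,u,v,zp):
    n=cv2.undistortPoints(np.array([[[u,v]]],float),np.array(c["mtx"]),np.array(c["dist"]))[0,0]
    M=np.linalg.inv(np.array(c["view"])); o=M[:3,3]; d=M[:3,:3]@np.array([n[0],-n[1],-1])
    return o+d*(zp-o[2])/d[2]
def save(c,name,crop=None,s=1):
    im=c["image"][...,::-1]
    if crop: x0,y0,x1,y1=crop; im=im[y0:y1,x0:x1]
    cv2.imwrite("pics/"+name,cv2.resize(im,None,fx=s,fy=s,interpolation=cv2.INTER_CUBIC))
E
python3 - <<'E'
from h import *
for n in("side","top"):
    c=camera(n); save(c,n+"0.png"); np.savez(n+"0.npz",**{k:np.array(v) for k,v in c.items()})
    M=np.linalg.inv(np.array(c["view"])); print(n,M[:3,3].round(3),(-M[:3,2]).round(2),np.array(c["mtx"])[0,0])
print(read_state())
E
```

```text
side [ 0.026 -0.816  0.814] [ 0.43  0.7  -0.57] 553.2880349579877
top [0.454 0.011 1.131] [ 0.06  0.02 -1.  ] 436.3216780487219
{'time': 0.1, 'joint_positions': array([-1.31657651,  0.33280443, -0.0647454 ,  1.46086879,  0.02162493,
        1.34988605, -0.08849689]), 'joint_vel': array([-0.00118183, -0.00219631,  0.00048278, -0.00189306, -0.00020058,
        0.0001972 , -0.00137241]), 'joint_torque': array([ 1.58165749e-03, -6.24537778e+01,  2.44563713e-02, -3.90715384e+01,
       -6.14590966e-02,  3.66987765e-02,  6.92682647e-05]), 'ee_pos': array([0.1707014 , 0.60087531, 0.2218308 ]), 'eef_rot': array([ 1.37933233e-01,  9.90441326e-01, -6.32595441e-04, -5.43509261e-05]), 'ft_force': array([-0.06030817,  0.30685485,  0.53198685]), 'torque': array([-4.00448469e-02,  2.05612537e-03, -2.44906836e-05]), 'grip_force': 0.0, 'width': 0.08706428256882072}
```

View pics/side0.png

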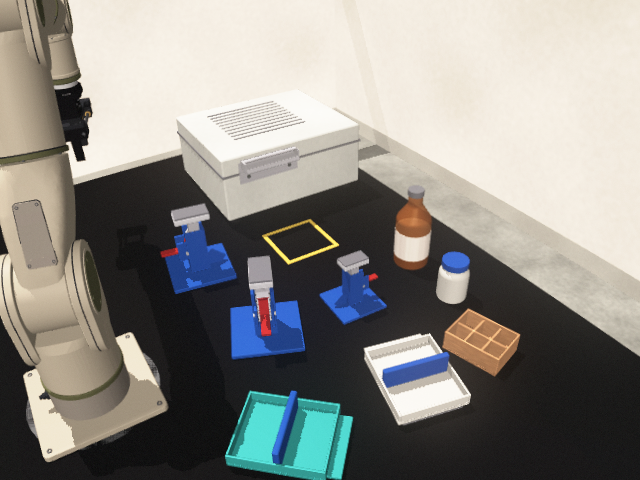

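View pics/top0.png

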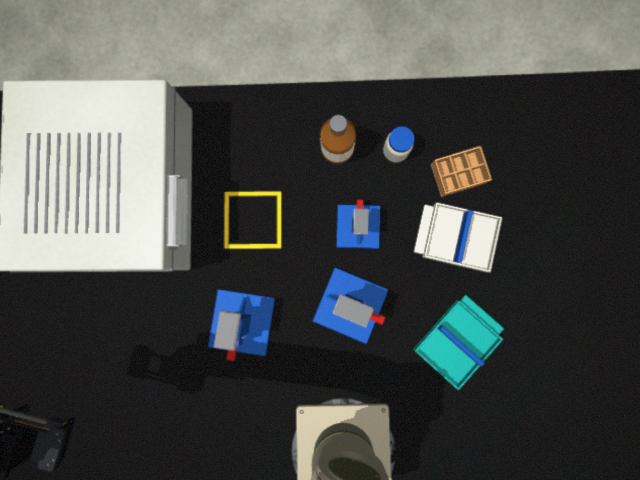

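Top view: the prop look-alikes are at (358,226), (350,305) and (241,322). I choose (358,226), which is clearly the smallest. The trays are white at (463,237) and turquoise at (460,343), and I want the white one. The rail is at (175,210), the square at (253,220), and the bystanders at (338,140), (398,144) and (461,170).

```bash
cat > m.py <<'E'
from h import *
def rect(P): 
    r=cv2.minAreaRect((P[:,:2]*1000).astype(np.float32)); return np.round(r[0],1),np.round(r[1],1),round(r[2],1)
def hsv(c): return cv2.cvtColor(c["image"],cv2.COLOR_RGB2HSV)
def box(m,x0,y0,x1,y1):
    k=np.zeros_like(m); k[y0:y1,x0:x1]=True; return m&k
E
python3 - <<'E'
from m import *
c={k:v for k,v in np.load("top0.npz").items()}; W=pts(c); H=hsv(c); z=W[...,2]
yel=box((H[...,0]>20)&(H[...,0]<35)&(H[...,1]>120)&(H[...,2]>100),210,180,300,260)
q=np.argwhere(yel); Y=np.array([ray(c,u,v,0) for v,u in q]); print("square",rect(Y))
gr=box((H[...,1]<60)&(z>.09),335,190,385,255); P=W[gr]; print("head",rect(P),np.percentile(P[:,2],[5,50,95]).round(4))
bl=box((H[...,0]>100)&(H[...,0]<130)&(H[...,1]>120)&(z<.02),330,200,390,255); P=W[bl]; print("base",rect(P),np.median(P[:,2]))
rd=box(((H[...,0]<8)|(H[...,0]>172))&(H[...,1]>120),345,190,375,215); P=W[rd]; print("pawl",P.mean(0).round(4),len(P))
bl=box((H[...,0]>100)&(H[...,0]<130)&(H[...,1]>100)&(z>.05),440,195,490,275); P=W[bl]; print("part",rect(P),np.percentile(P[:,2],[5,50,95]).round(4))
wh=box((H[...,1]<60)&(H[...,2]>90)&(z>.004),405,190,510,285); P=W[wh]; print("tray",rect(P))
mt=(z>.19)&(z<.21); mt[:, 200:]=False; P=W[mt]; print("modtop",rect(P),np.percentile(P[:,2],[5,50,95]))
e=[]
for r in range(95,262,6):
    k=np.where(mt[r])[0]
    if len(k): e.append(W[r,k.max()])
e=np.array(e); f=np.polyfit(e[:,0],e[:,1],1); print("topedge y=ax+b",f,e[::5].round(3))
rl=box((z>.16)&(z<.195),160,165,195,255); P=W[rl]; print("rail",rect(P),P.min(0),P.max(0),len(P))
for n,(u,v) in dict(bottle=(338,124),jar=(402,136)).items(): print(n,W[v,u].round(3))
save(c,"crop1.png",(300,180,520,270),3.6)
E
```

```text
square (array([589.6, 220.1]), array([149.8, 150.6]), 89.0)
head (array([564.9, -54.1]), array([30.5, 56.5]), 88.3) [0.1191 0.1221 0.1253]
base (array([565.2, -61.5]), array([127.2, 115.2]), 88.5) 0.00790153715644526
pawl [nan nan nan] 65
part (array([ 529.3, -310.1]), array([ 13.2, 129.8]), 75.3) [0.0536 0.0586 0.0623]
tray (array([ 530.7, -305.4]), array([199.6, 140. ]), 75.3)
modtop (array([676.1, 541.7]), array([384.4, 419.3]), 89.1) [0.19703386 0.20011117 0.20301101]
topedge y=ax+b [0.03679481 0.34038741] [[0.846 0.37  0.196]
 [0.781 0.372 0.192]
 [0.714 0.373 0.192]
 [0.646 0.352 0.194]
 [0.581 0.351 0.192]
 [0.516 0.378 0.191]]
rail (array([597., 358.]), array([ 44.3, 202.8]), 87.7) [0.49629316 0.33739186 0.16000303] [0.69909724 0.38282538 0.19498923] 1672
bottle [ 0.769 -0.006  0.2  ]
jar [ 0.768 -0.16   0.102]
```

View pics/crop1.png

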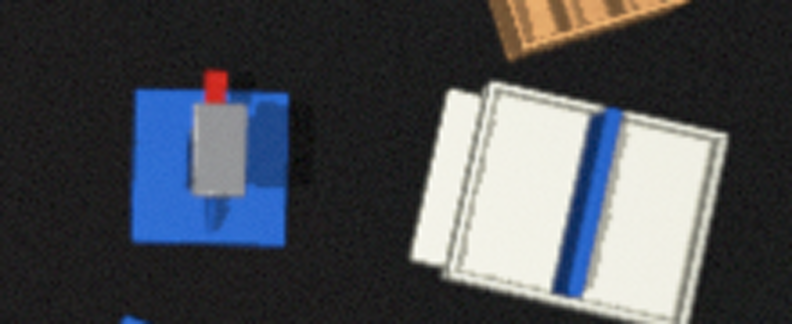

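Crop: the small blue prop has its grey head at crop (218,148) and its red pawl toward +x. The head top is at 0.122 m, so the column is at notch 0. The white tray's tongue points toward the module, with its partition at (590,200).

Travelling to the prop.

Emit:
{"fn": "step_arm", "kwargs": {"delta_pos": [[0.584, -0.972, 0.2], [0.584, -0.972, 0.2], [0.584, -0.972, 0.2], [0.584, -0.972, 0.2], [0.584, -0.972, 0.2], [0.584, -0.972, 0.2], [0.584, -0.972, 0.2], [0.584, -0.972, 0.2], [0.584, -0.972, 0], [0.584, -0.972, 0], [0.584, -0.972, 0], [0.584, -0.972, 0]], "turn": [0.175, 0.175, 0.175, 0.175, 0.175, 0.175, 0.175, 0.175, 0.175, 0.175, 0.175, 0.175], "grip": 0}}

```text
time: 1.3
ee_pos: [0.3463, 0.3084, 0.2623]
eef_rot: [0.012, 1.0, -0.0, -0.0]
ft_force: [0.6, -0.3, 1.0]
width: 0.0872
grip_force: 0.0
```

Emit:
{"fn": "step_arm", "kwargs": {"delta_pos": [[0.584, -0.972, 0], [0.584, -0.972, 0], [0.584, -0.972, 0], [0.584, -0.972, 0], [0.584, -0.972, 0], [0.584, -0.972, 0], [0.584, -0.972, 0], [0.584, -0.972, 0], [0.584, -0.972, 0], [0.584, -0.972, 0], [0.584, -0.972, 0], [0.584, -0.972, 0]], "turn": [0, 0, 0, 0, 0, 0, 0, 0, 0, 0, 0, 0]}}

```text
time: 2.5
ee_pos: [0.5215, 0.017, 0.2624]
eef_rot: [0.012, 1.0, 0.0, -0.0]
ft_force: [1.1, -0.3, -0.1]
width: 0.0866
grip_force: 0.0
```

```bash
python3 - <<'E'
from m import *
c={k:v for k,v in np.load("top0.npz").items()}
for z in(.008,): print([ray(c,300+u/3.6,180+v/3.6,z).round(4) for u,v in((135,90),(288,95),(133,242),(285,246))])
print("head",[ray(c,300+u/3.6,180+v/3.6,.122).round(4) for u,v in((194,103),(246,103),(192,195),(245,196))])
print("sidecheck partition",[ray(c,300+u/3.6,180+v/3.6,.059).round(4) for u,v in((612,110),(568,295))])
E
```

```text
[array([ 0.6204, -0.0031,  0.008 ]), array([ 0.6138, -0.1128,  0.008 ]), array([0.511 , 0.0011, 0.008 ]), array([ 0.5054, -0.1072,  0.008 ])]
head [array([ 0.594 , -0.0395,  0.122 ]), array([ 0.5931, -0.073 ,  0.122 ]), array([ 0.5345, -0.0366,  0.122 ]), array([ 0.533 , -0.0706,  0.122 ])]
sidecheck partition [array([ 0.5902, -0.3261,  0.059 ]), array([ 0.4652, -0.2913,  0.059 ])]
```

Emit:
{"fn": "step_arm", "kwargs": {"delta_pos": [[0.56, -0.96, 0], [0.56, -0.96, 0], [0.56, -0.96, -0.1], [0, 0, -1], [0, 0, -1], [0, 0, -1], [0, 0, -1], [0, 0, -1], [0, 0, -1], [0, 0, -1], [0, 0, -0.8], [0, 0, -0.2]], "turn": [-0.1, 0, 0, 0, 0, 0, 0, 0, 0, 0, 0, 0]}}

```text
time: 3.7
ee_pos: [0.5615, -0.0538, 0.0577]
eef_rot: [0.018, 1.0, -0.0, -0.002]
ft_force: [-0.0, -0.0, -0.3]
width: 0.0871
grip_force: 0.0
```

Emit:
{"fn": "step_arm", "kwargs": {"delta_pos": [[0, 0, 0], [0, 0, 0], [0, 0, 0], [0, 0, 0], [0, 0, 0], [0, 0, 0], [0, 0, 0], [0, 0, 0]], "turn": [0, 0, 0, 0, 0, 0, 0, 0], "grip": 1, "newtons": 30}}

```text
time: 4.5
ee_pos: [0.5632, -0.0538, 0.0601]
eef_rot: [0.018, 1.0, 0.0, 0.0]
ft_force: [-0.1, 0.6, 1.2]
width: 0.0339
grip_force: 29.9
```

Emit:
{"fn": "step_arm", "kwargs": {"delta_pos": [[0, 0, 0.4], [0, 0, 0.8], [0, 0, 0.8], [0, 0, 0]], "turn": [0, 0, 0, 0]}}

```text
time: 4.9
ee_pos: [0.5642, -0.0542, 0.1122]
eef_rot: [0.019, 1.0, 0.0, 0.001]
ft_force: [1.3, 0.1, -9.0]
width: 0.0341
grip_force: 29.9
```

```bash
python3 - <<'E'
from h import *
c=camera("side"); save(c,"s1.png",(250,140,450,340),2.5)
E
```

```text
(no output)
```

View pics/s1.png

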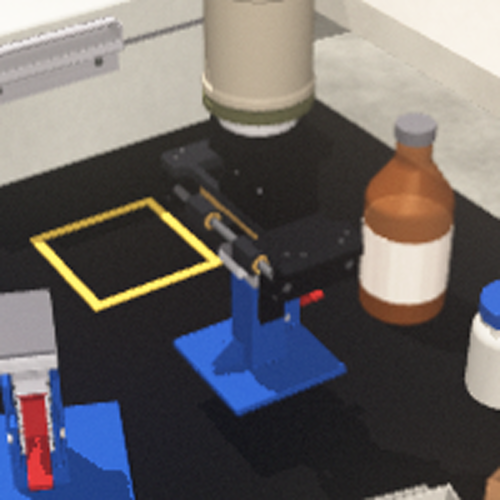

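Emit:
{"fn": "step_arm", "kwargs": {"delta_pos": [[0.092, 0.997, 0], [0.092, 0.997, 0], [0.092, 0.997, 0], [0.092, 0.997, 0], [0.092, 0.997, 0], [0.092, 0.997, 0], [0.092, 0.997, 0], [0.092, 0.997, 0], [0.092, 0.997, 0], [0.092, 0.997, 0], [0.092, 0.997, 0], [0, 0, 0]], "turn": [0.15, 0, 0, 0, 0, 0, 0, 0, 0, 0, 0, 0]}}

```text
time: 6.15
ee_pos: [0.5865, 0.2254, 0.1077]
eef_rot: [0.006, 1.0, 0.001, -0.002]
ft_force: [-0.8, -0.0, -9.4]
width: 0.0339
grip_force: 30.0
```

Emit:
{"fn": "step_arm", "kwargs": {"delta_pos": [[0, 0, -0.7], [0, 0, -0.7], [0, 0, -0.3], [0, 0, -0.15], [0, 0, -0.1], [0, 0, -0.05], [0, 0, 0], [0, 0, 0]], "turn": [0, 0, 0, 0, 0, 0, 0, 0]}}

```text
time: 6.95
ee_pos: [0.5888, 0.2204, 0.0606]
eef_rot: [0.009, 1.0, 0.0, 0.0]
ft_force: [-0.2, 0.4, -9.0]
width: 0.0339
grip_force: 30.0
```

```bash
python3 - <<'E'
from m import *
c=camera("top"); W=pts(c); H=hsv(c); z=W[...,2]
bl=box((H[...,0]>100)&(H[...,0]<130)&(H[...,1]>120),210,180,300,260)
q=np.argwhere(bl); print(len(q)); Y=np.array([ray(c,u,v,.008) for v,u in q]); print(rect(Y))
s=read_state(); print(s["ee_pos"],s["ft_force"])
E
```

```text
403
(array([587.8, 183.3]), array([101.2, 155.5]), 44.9)
[0.58870719 0.22035287 0.06052928] [ 0.18219149 -0.25257771 -8.17545784]
```

Emit:
{"fn": "step_arm", "kwargs": {"delta_pos": [[0, 0, -0.03], [0, 0, -0.03], [0, 0, 0], [0, 0, 0]], "turn": [0, 0, 0, 0]}}

```text
time: 7.4
ee_pos: [0.5889, 0.2204, 0.0603]
eef_rot: [0.009, 1.0, 0.001, 0.0]
ft_force: [-5.8, -1.7, 6.6]
width: 0.0336
grip_force: 30.0
```

Emit:
{"fn": "step_arm", "kwargs": {"delta_pos": [[0, 0, 0], [0, 0, 0], [0, 0, 0], [0, 0, 0], [0, 0, 0]], "turn": [0, 0, 0, 0, 0], "grip": 0.3}}

```text
time: 7.9
ee_pos: [0.5886, 0.2202, 0.0586]
eef_rot: [0.009, 1.0, 0.0, 0.0]
ft_force: [-0.8, -0.0, -0.5]
width: 0.0592
grip_force: 0.0
```

Emit:
{"fn": "step_arm", "kwargs": {"delta_pos": [[0, 0, 0.5], [0, 0, 0.54], [0, 0, 0.5], [0, 0, 0], [0, 0, 0]], "turn": [0, 0, 0, 0, 0]}}

```text
time: 8.4
ee_pos: [0.5887, 0.2204, 0.0977]
eef_rot: [0.009, 1.0, 0.0, 0.0]
ft_force: [-0.4, 0.9, -1.1]
width: 0.0613
grip_force: 0.0
```

Emit:
{"fn": "step_arm", "kwargs": {"delta_pos": [[0, 0, 0], [0, 0, 0], [0, 0, 0], [0, 0, 0], [0, 0, 0], [0, 0, 0]], "turn": [0, 0, 0, 0, 0, 0], "grip": 1, "newtons": 20}}

```text
time: 9.0
ee_pos: [0.5883, 0.2203, 0.0969]
eef_rot: [0.009, 1.0, 0.0, -0.0]
ft_force: [0.5, 0.4, -2.4]
width: 0.0338
grip_force: 20.0
```

Emit:
{"fn": "step_arm", "kwargs": {"delta_pos": [[0, 0, 0.2], [0, 0, 0.2], [0, 0, 0.2], [0, 0, 0.2], [0, 0, 0.2], [0, 0, 0.2], [0, 0, 0.2], [0, 0, 0.2], [0, 0, 0.2], [0, 0, 0.2], [0, 0, 0.04], [0, 0, 0]], "turn": [0, 0, 0, 0, 0, 0, 0, 0, 0, 0, 0, 0]}}

```text
time: 10.2
ee_pos: [0.5885, 0.2202, 0.1484]
eef_rot: [0.009, 1.0, 0.0, 0.0]
ft_force: [-2.6, -0.0, -1.7]
width: 0.0337
grip_force: 20.0
```

```bash
python3 - <<'E'
from h import *
c=camera("side"); save(c,"s2.png",(220,120,420,300),3)
E
```

```text
(no output)
```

View pics/s2.png

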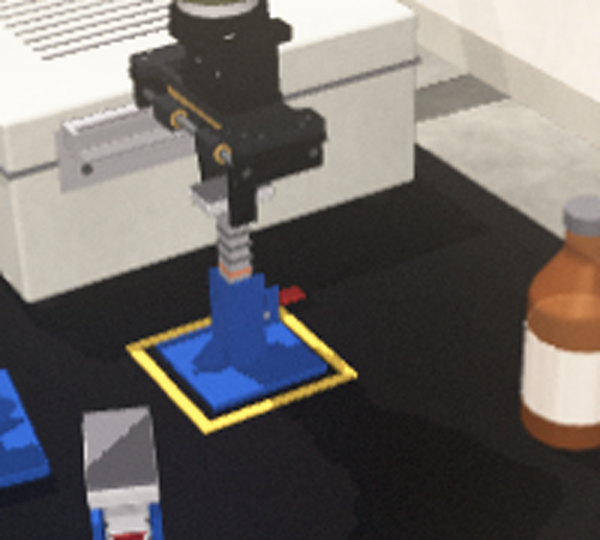

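The base stands in the yellow square, and the orange band at (236,272) is just clear of the tube. Releasing now.

Emit:
{"fn": "step_arm", "kwargs": {"delta_pos": [[0, 0, -0.06], [0, 0, 0], [0, 0, 0], [0, 0, 0], [0, 0, 0], [0, 0, 0]], "turn": [0, 0, 0, 0, 0, 0], "grip": 0.3}}

```text
time: 10.85
ee_pos: [0.5886, 0.2202, 0.1467]
eef_rot: [0.009, 1.0, 0.0, 0.0]
ft_force: [-0.4, 0.5, -0.3]
width: 0.0604
grip_force: 0.0
```

Emit:
{"fn": "step_arm", "kwargs": {"delta_pos": [[0, 0, 0.5], [0, 0, 1], [0, 0, 1], [0, -1, 1], [0, -1, 0.5], [0, -1, 0], [0, -1, 0], [0, -1, 0], [0, -1, 0], [0, -1, 0], [0, -1, 0]], "turn": [0, 0, 0, 0, 0, 0, 0, 0, 0, 0, 0], "grip": 0.1}}

```text
time: 11.95
ee_pos: [0.5885, 0.0191, 0.2477]
eef_rot: [0.009, 1.0, 0.0, 0.0]
ft_force: [0.1, 0.1, 0.5]
width: 0.0784
grip_force: 0.0
```

```bash
python3 - <<'E'
from m import *
c=camera("top"); W=pts(c); H=hsv(c); z=W[...,2]
gr=box((H[...,1]<60)&(z>.145)&(z<.19),205,175,300,265); P=W[gr]; print("head",rect(P),np.percentile(P[:,2],[5,50,95]).round(4))
yel=box((H[...,0]>20)&(H[...,0]<35)&(H[...,1]>120)&(H[...,2]>100),210,180,300,260)
bl=box((H[...,0]>100)&(H[...,0]<130)&(H[...,1]>120)&(z<.02),210,180,300,260)
q=np.argwhere(bl); Y=np.array([ray(c,u,v,.008) for v,u in q]); print("base",rect(Y))
q=np.argwhere(yel); Y=np.array([ray(c,u,v,0) for v,u in q]); print("sq",rect(Y))
# tray again, rail edges: depth band of lip/ledge
rl=box((z>.174)&(z<.196)&(W[...,1]<.372),160,165,195,255); P=W[rl]; print("rail x",np.percentile(P[:,0],[1,5,50,95,99]).round(4),"y",np.percentile(P[:,1],[1,5,50]).round(4))
bl=box((H[...,0]>100)&(H[...,0]<130)&(H[...,1]>100)&(z>.05),440,195,490,275); P=W[bl]; print("part",rect(P))
save(c,"t3.png",(150,150,520,290),2.1)
E
```

```text
head (array([589.6, 218. ]), array([33. , 57.7]), 88.5) [0.1657 0.1698 0.1727]
base (array([601.9, 240.5]), array([171.9, 140.9]), 81.6)
sq (array([589.6, 220.1]), array([149.8, 150.6]), 89.0)
rail x [0.5157 0.5215 0.5956 0.6659 0.6698] y [0.3469 0.3512 0.3619]
part (array([ 529.5, -310.2]), array([ 12.8, 129.5]), 75.7)
```

View pics/t3.png

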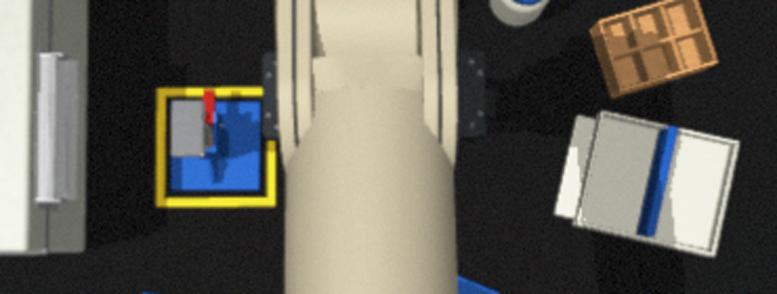

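The prop is in place: head top 0.170 m (notch 4), centred, yaw within about 1°. Next is the tray.

Emit:
{"fn": "step_arm", "kwargs": {"delta_pos": [[-0.2, -1, 0], [-0.2, -1, 0], [-0.2, -1, 0], [-0.2, -1, 0], [-0.2, -1, 0], [-0.2, -1, 0], [-0.2, -1, 0], [-0.2, -1, 0], [-0.2, -1, 0], [-0.2, -1, 0], [-0.2, -1, 0], [-0.2, -1, 0]], "turn": [-0.2, -0.2, -0.2, -0.2, -0.2, -0.2, -0.2, -0.2, -0.2, -0.16, 0, 0], "grip": 0}}

```text
time: 13.2
ee_pos: [0.5275, -0.2819, 0.2466]
eef_rot: [0.127, 0.992, 0.0, -0.0]
ft_force: [0.4, -0.6, -0.5]
width: 0.0873
grip_force: 0.0
```

Emit:
{"fn": "step_arm", "kwargs": {"delta_pos": [[0, -1, -0.5], [0, -0.16, -1], [0, 0, -1], [0, 0, -1], [0, 0, -1], [0, 0, -1], [0, 0, -1], [0, 0, -1], [0, 0, -0.8], [0, 0, -0.5], [0, 0, 0], [0, 0, 0]], "turn": [0, 0, 0, 0, 0, 0, 0, 0, 0, 0, 0, 0]}}

```text
time: 14.4
ee_pos: [0.5285, -0.3096, 0.0273]
eef_rot: [0.127, 0.992, -0.0, 0.0]
ft_force: [0.4, 0.3, 0.3]
width: 0.0871
grip_force: 0.0
```

Emit:
{"fn": "step_arm", "kwargs": {"delta_pos": [[0, 0, 0], [0, 0, 0], [0, 0, 0], [0, 0, 0], [0, 0, 0], [0, 0, 0], [0, 0, 0], [0, 0, 0], [0, 0, 0], [0, 0, 0]], "turn": [0, 0, 0, 0, 0, 0, 0, 0, 0, 0], "grip": 1, "newtons": 15}}

```text
time: 15.4
ee_pos: [0.5285, -0.3089, 0.0266]
eef_rot: [0.127, 0.992, -0.0, -0.0]
ft_force: [-0.8, -5.3, -0.4]
width: 0.0152
grip_force: 2.7
```

Emit:
{"fn": "step_arm", "kwargs": {"delta_pos": [[0, 0, 0.4], [0, 0, 1], [0, 0, 1], [0, 0, 1], [0, 0, 1], [0, 0, 1], [0, 0, 1], [0, 0, 1], [0, 0, 0.6], [0, 0, 0]], "turn": [0, 0, 0, 0, 0, 0, 0, 0, 0, 0]}}

```text
time: 16.4
ee_pos: [0.5291, -0.3093, 0.2286]
eef_rot: [0.127, 0.992, -0.0, 0.001]
ft_force: [0.1, 0.2, -4.0]
width: 0.0118
grip_force: 15.0
```

```bash
cat > tr.py <<'E'
from m import *
def tray(c,crop):
    W=pts(c); H=hsv(c); m=box((H[...,1]<60)&(H[...,2]>60)&(W[...,2]>.1),*crop); return W[m],m
E
python3 - <<'E'
from tr import *
c=camera("side"); save(c,"s4.png",(300,180,560,420),2.4)
s=read_state(); print(s["ee_pos"],s["ft_force"],s["width"],s["torque"])
E
```

```text
[ 0.52856165 -0.30888831  0.2268302 ] [-0.18278841  0.17831536 -4.40880714] 0.01201935094096945 [0.03319147 0.00945758 0.03704507]
```

View pics/s4.png

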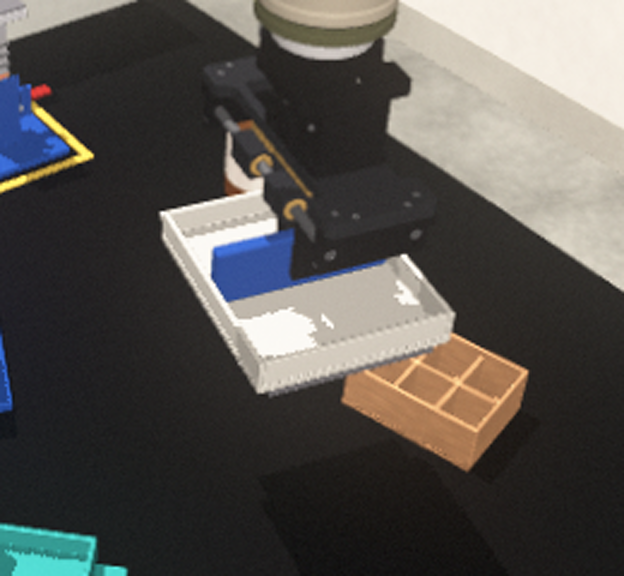

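The tray hangs level in the grip (partition at crop (270,260)), clear of the vial box at (440,400). Carrying it in front of the rail.

Emit:
{"fn": "step_arm", "kwargs": {"delta_pos": [[0.05, 0.5, 0], [0.113, 0.971, 0], [0.113, 0.971, 0], [0.113, 0.971, 0], [0.113, 0.971, 0], [0.113, 0.971, 0], [0.113, 0.971, 0], [0.113, 0.971, 0], [0.113, 0.971, 0], [0.113, 0.971, 0], [0.113, 0.971, 0], [0.113, 0.971, 0]], "turn": [0.1, 0.2, 0.2, 0.2, 0.2, 0.2, 0.2, 0.2, 0.2, 0.2, 0.06, 0]}}

```text
time: 17.65
ee_pos: [0.5598, -0.0271, 0.2251]
eef_rot: [0.009, 1.0, 0.0, -0.001]
ft_force: [0.3, 0.5, -4.1]
width: 0.0119
grip_force: 15.0
```

Emit:
{"fn": "step_arm", "kwargs": {"delta_pos": [[0.113, 0.971, 0], [0.113, 0.971, 0], [0.113, 0.971, 0], [0.113, 0.971, 0], [0.113, 0.971, 0], [0.113, 0.971, 0], [0.113, 0.971, 0], [0.113, 0.971, 0], [0.113, 0.9, 0], [0.113, 0.5, 0], [0.06, 0.3, 0], [0, 0, 0]], "turn": [0, 0, 0, 0, 0, 0, 0, 0, 0, 0, 0, 0]}}

```text
time: 18.85
ee_pos: [0.5905, 0.208, 0.2261]
eef_rot: [0.009, 1.0, -0.0, -0.0]
ft_force: [0.1, 0.2, -3.4]
width: 0.0118
grip_force: 15.0
```

```bash
python3 - <<'E'
from tr import *
s=read_state(); print(s["ee_pos"],s["eef_rot"],s["ft_force"])
c=camera("top"); W=pts(c); H=hsv(c); z=W[...,2]
print("rowscan: y,z at several x (image columns 170..300)")
for v in (195,215,235):
    print(v,[(round(float(W[v,u,1]),3),round(float(z[v,u]),3)) for u in range(170,300,5)])
m=box((H[...,1]<60)&(z>.19)&(z<.25)&(W[...,1]<.335),180,150,320,270); P=W[m]; print(rect(P))
save(c,"t5.png",(150,140,330,280),3)
c=camera("side"); save(c,"s5.png",(150,100,400,290),3)
E
```

```text
[0.59048302 0.2080295  0.22611889] [ 8.96048603e-03  9.99959800e-01 -2.10545130e-04 -2.51514247e-04] [ 0.09829524  0.20944979 -3.39984847]
rowscan: y,z at several x (image columns 170..300)
195 [(0.197, 0.636), (0.191, 0.636), (0.186, 0.637), (0.18, 0.635), (0.175, 0.633), (0.17, 0.631), (0.165, 0.629), (0.158, 0.632), (0.153, 0.631), (0.147, 0.631), (0.145, 0.615), (0.146, 0.586), (0.148, 0.55), (0.166, 0.44), (0.167, 0.397), (0.159, 0.396), (0.157, 0.362), (0.152, 0.337), (0.143, 0.339), (0.134, 0.338), (0.125, 0.338), (0.115, 0.339), (0.122, 0.209), (0.134, -0.002), (0.12, 0.0), (0.107, -0.001)]
215 [(0.195, 0.642), (0.189, 0.644), (0.184, 0.642), (0.178, 0.641), (0.173, 0.64), (0.168, 0.639), (0.163, 0.637), (0.157, 0.635), (0.153, 0.631), (0.148, 0.626), (0.144, 0.619), (0.14, 0.613), (0.139, 0.591), (0.194, 0.32), (0.184, 0.321), (0.175, 0.319), (0.167, 0.313), (0.157, 0.312), (0.148, 0.314), (0.135, 0.338), (0.125, 0.34), (0.116, 0.336), (0.122, 0.21), (0.135, -0.001), (0.122, -0.001), (0.108, 0.004)]
235 [(0.194, 0.645), (0.188, 0.646), (0.182, 0.647), (0.176, 0.648), (0.171, 0.647), (0.166, 0.646), (0.16, 0.646), (0.155, 0.643), (0.15, 0.641), (0.146, 0.637), (0.141, 0.632), (0.137, 0.626), (0.134, 0.614), (0.208, 0.26), (0.202, 0.238), (0.198, 0.21), (0.186, 0.214), (0.176, 0.212), (0.165, 0.212), (0.155, 0.213), (0.144, 0.212), (0.134, 0.211), (0.123, 0.211), (0.135, -0.0), (0.123, -0.001), (0.109, 0.0)]
(array([591.5, 172.8]), array([102.1, 140.3]), 88.9)
```

View pics/s5.png

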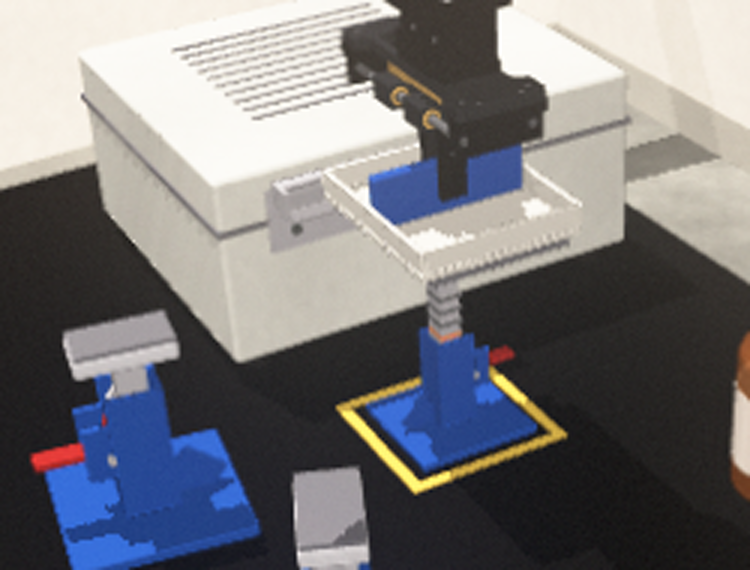

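View pics/t5.png

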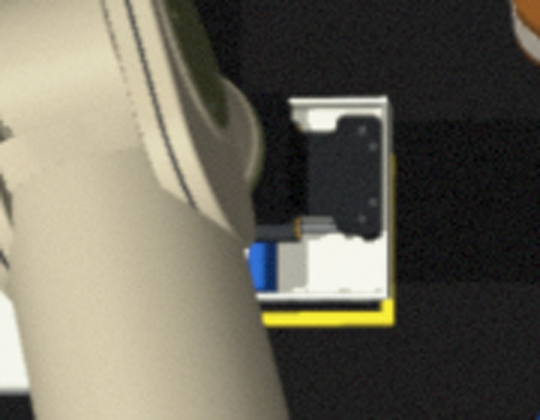

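Side view: the tray is level just in front of the rail, and the prop under it still shows the orange band at (440,332). Top view: the tray is square to the tape. Depth gives a tray centre x of 591.5, yaw −1.1° and tray z of 0.199, as planned. Approaching the rail.

Emit:
{"fn": "step_arm", "kwargs": {"delta_pos": [[0, 0, -0.5], [0, 0.4, -0.3], [0, 0.4, -0.1], [0, 0.4, 0], [0, 0, 0]], "turn": [0, 0, 0, 0, 0], "newtons": 12}}

```text
time: 19.45
ee_pos: [0.59, 0.2403, 0.2039]
eef_rot: [0.008, 1.0, 0.0, -0.0]
ft_force: [1.0, 0.2, -3.7]
width: 0.012
grip_force: 12.0
```

Emit:
{"fn": "step_arm", "kwargs": {"delta_pos": [[0, 0, -0.1], [0, 0, -0.06], [0, 0, 0], [0, 0, 0]], "turn": [0, 0, 0, 0]}}

```text
time: 19.85
ee_pos: [0.5907, 0.237, 0.2002]
eef_rot: [0.01, 1.0, 0.0, 0.0]
ft_force: [-0.6, 1.5, -3.6]
width: 0.0122
grip_force: 12.0
```

Emit:
{"fn": "step_arm", "kwargs": {"delta_pos": [[0, 0.12, 0], [0, 0.12, 0], [0, 0.12, 0], [0, 0, 0]], "turn": [0, 0, 0, 0]}}

```text
time: 20.25
ee_pos: [0.5904, 0.2473, 0.2]
eef_rot: [0.009, 1.0, 0.0, -0.0]
ft_force: [-0.4, 0.4, -4.6]
width: 0.0118
grip_force: 12.0
```

Emit:
{"fn": "step_arm", "kwargs": {"delta_pos": [[0, -0.2, 0], [0, -0.1, -0.05], [0, 0, -0.06], [0, 0, 0]], "turn": [0, 0, 0, 0]}}

```text
time: 20.65
ee_pos: [0.591, 0.2381, 0.1981]
eef_rot: [0.01, 1.0, -0.0, 0.0]
ft_force: [-1.3, -3.0, 3.4]
width: 0.0118
grip_force: 12.1
```

Emit:
{"fn": "step_arm", "kwargs": {"delta_pos": [[0, 0.12, 0], [0, 0.12, 0], [0, 0.08, 0], [0, 0.08, 0], [0, 0, 0]], "turn": [0, 0, 0, 0, 0]}}

```text
time: 21.15
ee_pos: [0.5908, 0.2494, 0.1976]
eef_rot: [0.009, 1.0, 0.0, 0.0]
ft_force: [0.7, -4.0, 6.0]
width: 0.0124
grip_force: 12.3
```

Emit:
{"fn": "step_arm", "kwargs": {"delta_pos": [[0, 0, 0.04], [0, 0, 0]], "turn": [0, 0]}}

```text
time: 21.35
ee_pos: [0.5904, 0.2495, 0.1981]
eef_rot: [0.009, 1.0, 0.0, -0.0]
ft_force: [0.5, -1.7, 1.1]
width: 0.0122
grip_force: 11.9
```

```bash
cat > tilt.py <<'E'
from tr import *
c=camera("side"); W=pts(c); H=hsv(c); s=read_state(); t=s["ee_pos"]; print(t,s["ft_force"],s["width"])
Z=W[...,2]
# tray floor: white points within tray footprint below the fence rim
a=np.radians(-1); L=(W[...,:2]-t[:2])@np.array([[np.cos(a),-np.sin(a)],[np.sin(a),np.cos(a)]])
m=(abs(L[...,0])<60)&(L[...,1]>-75)&(L[...,1]<75)&(H[...,1]<60)&(Z>t[2]-.03)&(Z<t[2]+.003)
P=np.c_[L[m],Z[m]]; A=np.c_[P[:,:2],np.ones(len(P))]; k=np.ones(len(P),bool)
for _ in range(4):
    f=np.linalg.lstsq(A[k],P[k,2],rcond=None)[0]; r=P[:,2]-A@f; k=abs(r)<max(.003,1.5*np.median(abs(r)))
print("floor slope x,y",f[:2].round(3),"z at tcp",f[2].round(4),k.sum(),"-> tongue bottom z",(f[2]+f[1]*.105-.006).round(4),"rangeL",P[k,1].min().round(3),P[k,1].max().round(3))
m=(H[...,0]>100)&(H[...,0]<130)&(H[...,1]>100)&(Z<.012)&(Z>.004)&(abs(W[...,0]-.59)<.08)&(abs(W[...,1]-.22)<.08)
print("base",rect(W[m]))
c=camera("top"); H=hsv(c); W=pts(c)
E
python3 tilt.py
```

```text
[0.59039988 0.24951805 0.19806322] [ 1.8116496  -0.48530316  1.22494604] 0.012164494727614132
floor slope x,y [-0.009  0.014] z at tcp 0.1943 6500 -> tongue bottom z 0.1898 rangeL -0.356 1.467
base (array([592.2, 214.6]), array([112.5, 112.3]), 87.7)
```

```bash
sed -i 's/<60)&(L\[...,1\]>-75)&(L\[...,1\]<75)/<.06)\&(L[...,1]>-.075)\&(L[...,1]<.07)/; s/^c=camera("top").*$//' tilt.py
cat >> tilt.py <<'E'
c0=camera("side"); H=hsv(c0)
m=box((H[...,0]>20)&(H[...,0]<35)&(H[...,1]>120)&(H[...,2]>100),255,210,345,270)
print("sq",rect(np.array([ray(c0,u,v,0) for v,u in np.argwhere(m)])))
m=box((H[...,0]>100)&(H[...,0]<130)&(H[...,1]>100),255,225,345,265)
print("base2",rect(np.array([ray(c0,u,v,.008) for v,u in np.argwhere(m)])))
E
python3 tilt.py
```

```text
[0.5904232  0.24943056 0.19813967] [ 1.20664151 -0.82235265  0.61773467] 0.012219838763057909
floor slope x,y [ 0.    -0.018] z at tcp 0.1821 396 -> tongue bottom z 0.1743 rangeL -0.055 0.069
base (array([590.7, 215.1]), array([110.1, 113.5]), 87.6)
sq (array([591. , 218.8]), array([151.3, 150.6]), 88.9)
base2 (array([589.9, 217.9]), array([129.7, 115.5]), 87.8)
```

Emit:
{"fn": "step_arm", "kwargs": {"delta_pos": [[0, 0.1, 0], [0, 0.1, 0.01], [0, 0.1, 0.01], [0, 0, 0]], "turn": [0, 0, 0, 0]}}

```text
time: 21.95
ee_pos: [0.5901, 0.2575, 0.1984]
eef_rot: [0.009, 1.0, 0.0, -0.0]
ft_force: [-0.7, 0.9, -2.2]
width: 0.0118
grip_force: 11.9
```

```bash
python3 tilt.py
```

```text
[0.59007039 0.25739433 0.19844265] [-0.03600506  1.08396701 -2.21038073] 0.011744428845192187
floor slope x,y [-0.001 -0.009] z at tcp 0.1824 416 -> tongue bottom z 0.1754 rangeL -0.053 0.068
base (array([590.6, 214.5]), array([113. , 112.8]), 86.8)
sq (array([591. , 219.4]), array([151.4, 150.6]), 88.9)
base2 (array([590., 218.]), array([129.3, 115.5]), 88.0)
```

Emit:
{"fn": "step_arm", "kwargs": {"delta_pos": [[0, 0.03, 0.05], [0, 0.03, 0.05], [0, 0, 0.05], [0, 0, 0.05], [0, 0, 0.05], [0, 0, 0.05], [0, 0, 0]], "turn": [0, 0, 0, 0, 0, 0, 0]}}

```text
time: 22.75
ee_pos: [0.5905, 0.258, 0.2064]
eef_rot: [0.009, 1.0, 0.0, -0.0]
ft_force: [-0.9, 2.2, -7.9]
width: 0.0134
grip_force: 12.5
```

```bash
python3 tilt.py
```

```text
[0.59052211 0.25797525 0.20634522] [ 0.17296739  1.72264076 -7.05985743] 0.013517321689763162
floor slope x,y [-0.006 -0.081] z at tcp 0.1899 305 -> tongue bottom z 0.1754 rangeL -0.048 0.07
base (array([590.8, 216.6]), array([111.2, 111.8]), 88.5)
sq (array([591. , 218.8]), array([151.3, 150.6]), 88.9)
base2 (array([589.8, 217.9]), array([129.7, 115.7]), 87.8)
```

Tilt is 0.08 rad with the tongue under the lip. Now pushing it home.

Emit:
{"fn": "step_arm", "kwargs": {"delta_pos": [[0, 0.1, 0], [0, 0.1, 0], [0, 0.1, 0], [0, 0.05, 0], [0, 0, 0]], "turn": [0, 0, 0, 0, 0]}}

```text
time: 23.35
ee_pos: [0.5906, 0.2669, 0.2062]
eef_rot: [0.009, 1.0, 0.0, -0.0]
ft_force: [0.3, -0.2, -6.8]
width: 0.0133
grip_force: 12.5
```

Emit:
{"fn": "step_arm", "kwargs": {"delta_pos": [[0, 0.06, 0], [0, 0.06, 0], [0, 0, 0]], "turn": [0, 0, 0]}}

```text
time: 23.65
ee_pos: [0.5905, 0.2699, 0.2063]
eef_rot: [0.009, 1.0, 0.0, -0.0]
ft_force: [0.7, -0.6, -7.7]
width: 0.0133
grip_force: 12.5
```

```bash
python3 tilt.py
```

```text
[0.59052254 0.26997104 0.2062872 ] [-0.11827546 -0.87686907 -6.6486516 ] 0.013853845026230755
floor slope x,y [-0.001 -0.081] z at tcp 0.19 287 -> tongue bottom z 0.1754 rangeL -0.046 0.07
base (array([591.8, 215.2]), array([108.5, 113.8]), 86.6)
sq (array([590.9, 219.1]), array([152.1, 150.6]), 88.8)
base2 (array([590.1, 217.9]), array([129.4, 115.5]), 88.2)
```

Emit:
{"fn": "step_arm", "kwargs": {"delta_pos": [[0, 0.06, 0], [0, 0.06, 0], [0, 0, 0]], "turn": [0, 0, 0]}}

```text
time: 24.05
ee_pos: [0.5906, 0.2725, 0.2063]
eef_rot: [0.009, 1.0, -0.0, -0.0]
ft_force: [-1.3, -3.0, -6.3]
width: 0.0136
grip_force: 12.4
```

Emit:
{"fn": "step_arm", "kwargs": {"delta_pos": [[0, 0.04, 0], [0, 0.04, 0], [0, 0, 0]], "turn": [0, 0, 0]}}

```text
time: 24.35
ee_pos: [0.5907, 0.2726, 0.2063]
eef_rot: [0.01, 1.0, -0.001, -0.0]
ft_force: [-3.0, -8.5, -4.4]
width: 0.0138
grip_force: 12.3
```

Wall contact (−8.5 N at the wall). Lowering the front slowly.

Emit:
{"fn": "step_arm", "kwargs": {"delta_pos": [[0, 0, -0.05], [0, 0, -0.05], [0, 0, -0.05], [0, 0, -0.05], [0, 0, -0.05], [0, 0, -0.05], [0, 0, -0.05], [0, 0, -0.05], [0, 0, -0.05], [0, 0, -0.05], [0, 0, 0]], "turn": [0, 0, 0, 0, 0, 0, 0, 0, 0, 0, 0]}}

```text
time: 25.45
ee_pos: [0.5913, 0.2699, 0.1946]
eef_rot: [0.012, 1.0, -0.002, -0.0]
ft_force: [-5.2, -16.8, 3.2]
width: 0.0124
grip_force: 12.0
```

```bash
python3 tilt.py
```

```text
[0.59134342 0.26990532 0.19469661] [ -4.99491077 -16.88335536   3.06865231] 0.012267531837640067
floor slope x,y [-0.001  0.026] z at tcp 0.1792 449 -> tongue bottom z 0.1759 rangeL -0.054 0.069
base (array([591.1, 216.1]), array([113.5, 112. ]), 87.0)
sq (array([591. , 219.2]), array([151.7, 150.9]), 89.0)
base2 (array([589.7, 217.8]), array([129.9, 115.5]), 87.6)
```

Emit:
{"fn": "step_arm", "kwargs": {"delta_pos": [[0, -0.05, 0], [0, -0.05, 0], [0, 0, 0]], "turn": [0, 0, 0]}}

```text
time: 25.85
ee_pos: [0.5915, 0.27, 0.1949]
eef_rot: [0.011, 1.0, -0.001, 0.001]
ft_force: [-1.6, -9.3, -0.1]
width: 0.0124
grip_force: 11.9
```

```bash
python3 tilt.py
```

```text
[0.5914543  0.27003173 0.19492923] [-1.153862   -9.6777077  -0.83906295] 0.0123661553702203
floor slope x,y [-0.003  0.018] z at tcp 0.1791 427 -> tongue bottom z 0.175 rangeL -0.055 0.069
base (array([590.8, 214.7]), array([112.3, 110.8]), 89.0)
sq (array([591. , 219.5]), array([151.2, 150.9]), 89.4)
base2 (array([590., 218.]), array([129.1, 116.6]), 88.9)
```

Emit:
{"fn": "step_arm", "kwargs": {"delta_pos": [[0, -0.04, -0.03], [0, -0.04, -0.04], [0, 0, -0.04], [0, 0, -0.04], [0, 0, 0]], "turn": [0, 0, 0, 0, 0]}}

```text
time: 26.45
ee_pos: [0.5908, 0.2702, 0.1905]
eef_rot: [0.009, 1.0, 0.0, 0.0]
ft_force: [-1.0, -4.7, 2.2]
width: 0.012
grip_force: 12.0
```

```bash
python3 tilt.py
```

```text
[0.59080476 0.2702131  0.19051206] [-0.27273097 -3.90852174  1.52030003] 0.011811461588754912
floor slope x,y [-0. -0.] z at tcp 0.1748 420 -> tongue bottom z 0.1687 rangeL -0.053 0.069
base (array([592. , 215.1]), array([111.5, 112.2]), 88.4)
sq (array([590.9, 218.8]), array([151.2, 150.6]), 88.8)
base2 (array([590.1, 217.9]), array([129.5, 115.5]), 88.1)
```

Emit:
{"fn": "step_arm", "kwargs": {"delta_pos": [[0, 0, -0.03], [0, 0, 0], [0, 0, 0]], "turn": [0, 0, 0]}}

```text
time: 26.85
ee_pos: [0.5908, 0.2702, 0.1905]
eef_rot: [0.009, 1.0, 0.0, 0.0]
ft_force: [-2.8, -5.6, 7.5]
width: 0.012
grip_force: 12.0
```

Emit:
{"fn": "step_arm", "kwargs": {"delta_pos": [[0, 0, 0], [0, 0, 0]], "turn": [0, 0], "newtons": 4}}

```text
time: 27.05
ee_pos: [0.5909, 0.2702, 0.1902]
eef_rot: [0.009, 1.0, 0.0, 0.001]
ft_force: [-0.6, -5.3, 5.4]
width: 0.012
grip_force: 4.0
```

```bash
python3 tilt.py
```

```text
[0.59093644 0.27020395 0.19021419] [-1.4258073  -4.90864776  5.2469733 ] 0.01203115881419969
floor slope x,y [-0.004  0.006] z at tcp 0.1748 423 -> tongue bottom z 0.1694 rangeL -0.053 0.069
base (array([591.4, 215.1]), array([110.2, 113.1]), 87.8)
sq (array([590.9, 218.7]), array([151.3, 150.6]), 88.8)
base2 (array([590. , 217.9]), array([129.6, 115.5]), 88.0)
```

Emit:
{"fn": "step_arm", "kwargs": {"delta_pos": [[0, 0, 0], [0, 0, 0], [0, 0, 0], [0, 0, 0], [0, 0, 0]], "turn": [0, 0, 0, 0, 0], "grip": 0.6}}

```text
time: 27.65
ee_pos: [0.5905, 0.2704, 0.1892]
eef_rot: [0.009, 1.0, 0.0, -0.0]
ft_force: [0.2, -0.3, -0.4]
width: 0.0339
grip_force: 0.0
```

Emit:
{"fn": "step_arm", "kwargs": {"delta_pos": [[0, 0, 0.4], [0, 0, 1], [0, 0, 1], [0, 0, 1], [0, -1, 1], [0, -1, 0], [0, -1, 0], [0, -1, 0], [0, -1, 0], [0, -1, 0], [0, -1, 0], [0, -1, 0]], "turn": [0, 0, 0, 0, 0, 0, 0, 0, 0, 0, 0, 0]}}

```text
time: 28.85
ee_pos: [0.5906, 0.0691, 0.3003]
eef_rot: [0.009, 1.0, 0.0, 0.0]
ft_force: [0.8, -0.6, -0.9]
width: 0.0346
grip_force: 0.0
```

Emit:
{"fn": "step_arm", "kwargs": {"delta_pos": [[0, -1, 0], [0, -1, 0], [0, -1, 0], [0, -1, 0], [0, -1, 0], [0, 0, 0], [0, 0, 0]], "turn": [0, 0, 0, 0, 0, 0, 0]}}

```text
time: 29.55
ee_pos: [0.5906, -0.055, 0.3]
eef_rot: [0.01, 1.0, 0.0, 0.0]
ft_force: [1.4, 0.2, 0.0]
width: 0.0346
grip_force: 0.0
```

```bash
python3 - <<'E'
from tr import *
c=camera("top"); W=pts(c); H=hsv(c); z=W[...,2]
bl=box((H[...,0]>100)&(H[...,0]<130)&(H[...,1]>100)&(z>.2),170,150,300,270); P=W[bl]; print("part",rect(P),np.median(P[:,2]))
m=box((H[...,1]<60)&(H[...,2]>60)&(z>.165)&(z<.2)&(W[...,1]<.355),170,150,300,270); P=W[m]; print("tray",rect(P),np.percentile(P[:,1],[1,99]))
fl=m&(z<.181); P=W[fl]; f=np.linalg.lstsq(np.c_[P[:,:2]-[.59,.26],np.ones(len(P))],P[:,2],rcond=None)[0]; print("floor",f.round(4),len(P))
s=camera("side"); save(s,"s9.png",(170,110,400,290),3); print(read_state()["ee_pos"])
E
```

```text
part (array([591.2, 268.2]), array([ 12.5, 129.4]), 89.0) 0.21982362994343874
tray (array([592.2, 268.7]), array([172. , 154.6]), 89.7) [0.18377094 0.35298963]
floor [0.0025 0.0008 0.1761] 3650
[ 0.59072849 -0.0535638   0.29961959]
```

View pics/s9.png

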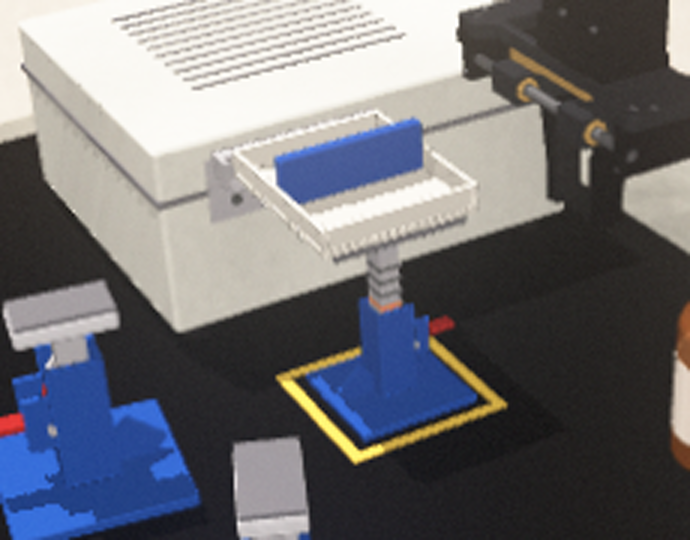

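The tray hangs level: floor at 0.176 m, slope below 0.003. The orange band at (385,303) is still just clear of the tube, and the prop is in the square.

```bash
python3 -c "
from bench import *
print(close_job())"
```

```text
the job is handed in; nothing more can be done
None
```

The job is handed in: the white tray hangs level in the rail, resting on the small prop at the fourth notch. I don't have the judge's result, because the hand-in returned none.

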